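Count small stoppers through the gate

TASK

Sweep the three small rubber stoppers on the counting tray one at a time through the narrow gate in its far rail, so that each drops into the collecting pocket behind it. Only push them along the plate with the fingers: do not pick up or lift any stopper. Leave the large stopper where it stands on the tray, do not disturb the glassware around it, and finish with the hand clear.

Things in the scene. Friction and masses are not known exactly. Their poses are not given: they have to be found in the camera images.
- count_tray: Raised metal tray on four feet, fixed to the bench. Origin at bench height; +x points across the plate to the far rail, away from the robot (tray turned up to 0.35 rad), +y left, z up. Plate: top 70 mm above the bench, x -110 to +100, y -154 to +154 mm. Rim 4 mm thick, 12 mm high on the near side and both ends; far rail (x 96 to 100 mm) 24 mm high, with one gap, the gate.
- gate (a point): Centre of the gate, at the plate's top face, mid-thickness of the rail (tray x 98, y 0); axes as the tray's. The gap is 30 mm wide between two round posts 8 mm thick. In the gap the plate is notched: it ends 5 mm short of this point and the pocket lies right below. A stopper tips in once its centre is past that edge, so fingertips can stay on the near side of the rail; posts and rail reach 4 mm and 2 mm nearer than this point.
- pocket (a point): Centre of the inner floor of the collecting pocket, an open-topped box behind the gate: inside 57 mm (x) by 90 mm (y), floor 4 mm above the bench (66 mm below the plate), walls up to 80 mm above the bench, 4 mm thick; axes as the tray's.
- stopper_a: Rubber stopper standing on its wide end, narrow end up, on the plate; it can roll if tipped over. Origin: centre of its NARROW (upper) face; its z axis points down at the start. Small, black: 24 mm diameter at the foot, 18 mm high, 12 to 21 g.
- stopper_b: Rubber stopper standing on its wide end, narrow end up, on the plate; it can roll if tipped over. Origin: centre of its NARROW (upper) face; its z axis points down at the start. Small, black: 22 mm diameter at the foot, 16 mm high, 12 to 21 g.
- stopper_c: Rubber stopper standing on its wide end, narrow end up, on the plate; it can roll if tipped over. Origin: centre of its NARROW (upper) face; its z axis points down at the start. Small, off-white: 22 mm diameter at the foot, 15 mm high, 12 to 21 g.
- stopper_large: Rubber stopper standing on its wide end, narrow end up, on the plate; it can roll if tipped over. Origin: centre of its NARROW (upper) face; its z axis points down at the start. The large one, black: foot 34 mm wide, 22 mm high; too wide for the gate. The four stoppers stand in any order at four places, 50 mm or more between centres.
- beaker: Small glass beaker, 66 mm diameter, 92 mm high, to the left of the tray; origin at the centre of its underside. A bystander.
- wide_beaker: Larger glass beaker, 77 mm diameter, 118 mm high, to the right of the tray; origin at the centre of its underside. A bystander.
- cylinder: Small glass measuring cylinder, 30 mm wide, 131 mm high, to the right of the tray; origin at the centre of its underside. A bystander.

How it is judged:
On the way, in this order (a step that is already met when the one before it is completed fails the run):
1. a first small stopper lies in the pocket (((x of stopper_a in the frame of count_tray between 0.091 and 0.152 m and y of stopper_a in the frame of count_tray between -0.047 and 0.047 m and z of stopper_a in the frame of count_tray below 0.06 m) or (x of stopper_b in the frame of count_tray between 0.091 and 0.152 m and y of stopper_b in the frame of count_tray between -0.047 and 0.047 m and z of stopper_b in the frame of count_tray below 0.06 m) or (x of stopper_c in the frame of count_tray between 0.091 and 0.152 m and y of stopper_c in the frame of count_tray between -0.047 and 0.047 m and z of stopper_c in the frame of count_tray below 0.06 m))), for 0.2 s.
2. then a second one ((((x of stopper_a in the frame of count_tray between 0.091 and 0.152 m and y of stopper_a in the frame of count_tray between -0.047 and 0.047 m and z of stopper_a in the frame of count_tray below 0.06 m) and (x of stopper_b in the frame of count_tray between 0.091 and 0.152 m and y of stopper_b in the frame of count_tray between -0.047 and 0.047 m and z of stopper_b in the frame of count_tray below 0.06 m)) or ((x of stopper_a in the frame of count_tray between 0.091 and 0.152 m and y of stopper_a in the frame of count_tray between -0.047 and 0.047 m and z of stopper_a in the frame of count_tray below 0.06 m) and (x of stopper_c in the frame of count_tray between 0.091 and 0.152 m and y of stopper_c in the frame of count_tray between -0.047 and 0.047 m and z of stopper_c in the frame of count_tray below 0.06 m)) or ((x of stopper_b in the frame of count_tray between 0.091 and 0.152 m and y of stopper_b in the frame of count_tray between -0.047 and 0.047 m and z of stopper_b in the frame of count_tray below 0.06 m) and (x of stopper_c in the frame of count_tray between 0.091 and 0.152 m and y of stopper_c in the frame of count_tray between -0.047 and 0.047 m and z of stopper_c in the frame of count_tray below 0.06 m)))), for 0.2 s.
3. then the third one (x of stopper_a in the frame of count_tray between 0.091 and 0.152 m and y of stopper_a in the frame of count_tray between -0.047 and 0.047 m and z of each of stopper_a, stopper_b, stopper_c in the frame of count_tray below 0.06 m and x of stopper_b in the frame of count_tray between 0.091 and 0.152 m and y of stopper_b in the frame of count_tray between -0.047 and 0.047 m and x of stopper_c in the frame of count_tray between 0.091 and 0.152 m and y of stopper_c in the frame of count_tray between -0.047 and 0.047 m), for 0.2 s.
At the end, for the whole second after the job is handed in: All three small stoppers lie inside the collecting pocket (origins within its walls and at least 10 mm below the plate's top), having dropped in one after another, and no stopper moves faster than 0.1 m/s (they may still rock); the large stopper is within 25 mm of where it stood (all of step 3 and linear speed of each of stopper_a, stopper_b, stopper_c, stopper_large below 0.1 m/s and distance of stopper_large from where it was at the start of the episode below 0.025 m); the robot touches nothing.
It fails at once if a stopper was lifted off the plate by more than 6 to 14 mm (height (world z) of stopper_a above 0.097 m or height (world z) of any of stopper_b, stopper_c above 0.092 m or height (world z) of stopper_large above 0.106 m).
It fails at once if the large stopper was moved more than 25 mm (distance of stopper_large from where it was at the start of the episode above 0.025 m).
It fails at once if a bystander was moved more than 20 mm (distance of any of beaker, wide_beaker, cylinder from where it was at the start of the episode above 0.02 m).
It also fails if it takes over 61 s, if anything falls off the work surface, if the arm or the gripper's body presses on something with over 40 N, if the wrist force passes 120 N, or if a joint passes its speed limit or range.

ROBOT

A 6-joint arm with a two-finger parallel gripper is mounted at the origin on a cart in front of the work surface, level with it; the furniture and walls round the work are solid. World frame = base frame: x ahead of the robot, y to its left, z up, the work surface at z = 0. Lengths are in m, angles in rad, forces in N, time in s.
With the tool pointing down it reaches from about 0.35 to 0.775 m from the base axis. Payload 7.3 kg.
Tool frame: the origin (TCP) lies at the very end of the fingers, on their centre line; the grasp point (between the pads) lies 19 mm behind it (robot.hold_point_z is the distance from the TCP to the grasp point, in m); y points along the fingers, z is the direction in which the jaws open and shut, and the axes are right-handed (so a half turn about y gives the same grasp; the last joint's range is limited). The gripper opens to 92 mm and grips with 3 to 60 N. Pads are 19 mm wide; open, the fingers measure 130 mm over their backs; the gripper's body (75 mm by 190 mm) begins 47 mm behind the grasp point.
Start: joints at [-1.337, 0.342, 1.524, -0, 1.275, -0.146], TCP at [0.195, -0.488, 0.227] pointing down, gripper open.
Joint ranges: [-2.53, 2.53], [-0.77, 2.02], [0.04, 2.7], [-1, 4.14], [0.28, 2.66], [-3.11, 3.11]. Speed limits (rad/s): [2.57, 2.57, 3.14, 3.14, 3.14, 3.14].

INTERFACE

Orientations are given as [roll, pitch, yaw] about the fixed x, y, z axes, in that order (R = Rz(yaw) Ry(pitch) Rx(roll)).
In Python, from cell import robot gives the robot as it stands.
- The arm moves only by the shell command python3 -m crank 'ROWS' [OPENING] [FORCE]. ROWS is a JSON object of lists of equal length, an entry for each row: "xyz": the shift along the tool's x, y, z in cm, a list of three; "roll": the turn about the tool's y in degrees. A call has 1 to 20 rows; each row shifts and turns the commanded pose from where the row before left it, along the tool's axes as they then stand; what a row does not reach is not made up. A row lasts 1/10 s, in which the tool goes at most 50 mm and 8.59 degrees, less where a joint would pass 70% of its speed; a pose out of reach is approached as far as the arm can. A call is refused whole if a number of a shift passes 5 or a number of a turn 8.59, either way. A call with a gripper value outside its range is refused whole. OPENING is the gripper command: -1 is fully open, 1 is shut, values between are in proportion, set as the call begins (- or left out, the last holds). The fingers move at their own pace and stop on an object; FORCE is the grip in N (left out, the last holds). Time passes only in rows, so rows that do not move let the fingers close. It gives the time, the measured TCP pose, the force and the opening at its end, in the units of the state.
- robot.observe(): the state, without advancing time (a new reading comes with each control period).
- robot.read_camera(name): name is "side" or "top" or "wrist"; returns the picture (384x512x3 uint8, red, green, blue); there is no depth.
- robot.calibration(name): a dict with "intrinsics" (3x3 intrinsics, pixels), "pose" (4x4, takes a point from camera to world coordinates). Camera axes: x right, y down, z forward; pixel columns grow to the right and rows downward; lengths in m; the calibration is good to about 2 mm. A picture is of the moment at which its call begins: read the wrist's pose just before it. calibration takes no time and is no camera call; for the wrist camera it gives the pose at the moment of the call.
- robot.hand_in(): hands the job in, once; it reports no verdict.
The state is a dict: "time": time; "qpos": joint angles; "qvel": joint speeds; "joint_efforts": joint torques, N m; "tool_pos": TCP position; "tool_rot": TCP orientation; "contact_force": force on the tool from outside, world axes, zero at the start; "torque": the same for the moment, N m; "opening": finger opening in m.
Only numpy, scipy, OpenCV 4.12 (cv2) and the standard library are available. Lean on these libraries where they do the work, as an engineer would, in place of code of your own. Each camera call takes 0.05 s, during which the arm holds its last target.

## Working session

There is one attempt and no reset: what is moved stays moved. The work goes in short steps, Python scripts to look and compute and a shell command to move; the robot and the scene stay as the last step left them, time stands still between calls to the robot, and variables do not carry over. Pictures are saved under pics/ and viewed, and the job is handed in when it is done.

```bash
mkdir -p pics; ls; python3 - <<'E'
from cell import robot
import cv2, numpy as np
np.set_printoptions(precision=4,suppress=True)
s=robot.observe(); print({k:(np.round(v,3)) for k,v in s.items()}, robot.hold_point_z)
for n in ("top","side"):
    im=robot.read_camera(n); cv2.imwrite(f"pics/{n}0.png",im[...,::-1]); c=robot.calibration(n); print(n,c["intrinsics"],c["pose"])
E
```

```text
pics
{'time': np.float64(0.0), 'qpos': array([-1.337,  0.343,  1.525, -0.   ,  1.275, -0.146]), 'qvel': array([ 0.   ,  0.001,  0.001,  0.001, -0.   ,  0.   ]), 'joint_efforts': array([ -0.002, -43.125, -24.423,   0.072,   0.056,  -0.   ]), 'tool_pos': array([ 0.195, -0.487,  0.226]), 'tool_rot': array([-1.572,  0.   , -2.762]), 'contact_force': array([-0.247, -0.484,  0.547]), 'torque': array([ 0.028, -0.079, -0.013]), 'opening': np.float64(0.092)} 0.0188
top [[392.7689   0.     257.8194]
 [  0.     392.7689 185.6841]
 [  0.       0.       1.    ]] [[ 0.022  -0.9954  0.0936  0.4518]
 [-0.9998 -0.0217  0.0038  0.0078]
 [-0.0018 -0.0937 -0.9956  1.3635]
 [ 0.      0.      0.      1.    ]]
side [[477.9979   0.     252.2173]
 [  0.     477.9979 190.7068]
 [  0.       0.       1.    ]] [[ 0.9999  0.005   0.0087  0.5637]
 [-0.0043 -0.5748  0.8183 -1.1482]
 [ 0.0091 -0.8183 -0.5747  0.8919]
 [ 0.      0.      0.      1.    ]]
```

View pics/top0.png

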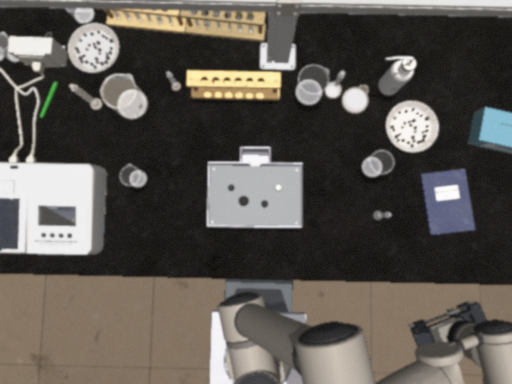

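View pics/side0.png

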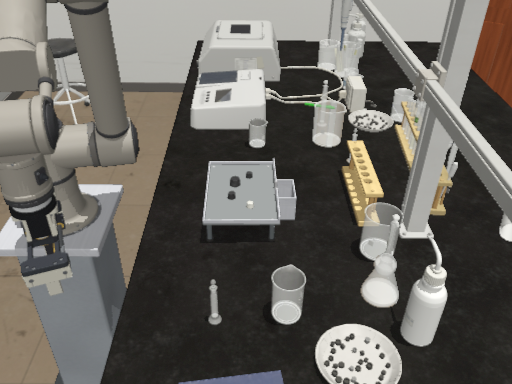

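```bash
python3 - <<'E'
import cv2
im=cv2.imread("pics/top0.png"); cv2.imwrite("pics/top0z.png",cv2.resize(im[90:240,170:370],None,fx=4,fy=4,interpolation=cv2.INTER_CUBIC))
E
```

```text
(no output)
```

View pics/top0z.png

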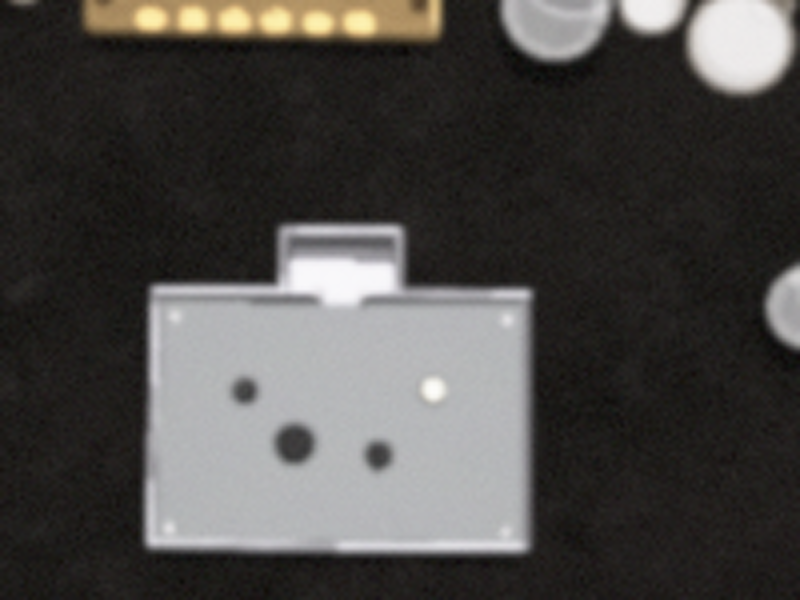

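The top view shows the tray nearly square to the robot, with the gate at the top centre. The stoppers are at about (231,187) small black, (264,204) small black, (278,187) white and (243,201) large. Next I'll fit the tray pose.

```bash
cat > h.py <<'E'
import numpy as np, cv2
from cell import robot
np.set_printoptions(precision=4,suppress=True)
def proj(n,P,c=None):
    c=c or robot.calibration(n); T=np.linalg.inv(c["pose"]); p=np.asarray(P)@T[:3,:3].T+T[:3,3]; q=p@c["intrinsics"].T; return q[:,:2]/q[:,2:]
def ray(n,uv,z,c=None):
    c=c or robot.calibration(n); d=c["pose"][:3,:3]@np.linalg.inv(c["intrinsics"])@np.array([uv[0],uv[1],1.]); o=c["pose"][:3,3]; return o+d*(z-o[2])/d[2]
E
python3 - <<'E'
from h import *
from scipy.optimize import least_squares
im=cv2.imread("pics/top0.png")
z=lambda u,v:((u+.5)/4-.5+170,(v+.5)/4-.5+90)
px=np.array([z(147,549),z(530,551),z(150,287),z(533,290)])
L=np.array([[-.110,.154,.082],[-.110,-.154,.082],[.100,.154,.094],[.100,-.154,.094]])
def W(p,L): c,s=np.cos(p[2]),np.sin(p[2]); return L@np.array([[c,-s,0],[s,c,0],[0,0,1]]).T+[p[0],p[1],0]
r=least_squares(lambda p:(proj("top",W(p,L))-px).ravel(),[.45,0,0]); p=r.x
print(p,r.fun.reshape(-1,2))
g=W(p,np.array([[.098,0,.07]]))[0]; print("gate",g,proj("top",[g]))
hsv=cv2.cvtColor(im,cv2.COLOR_BGR2GRAY).astype(float)
for nm,uv,h in (("far-left",z(244,391),.016),("large",z(294,444),.022),("mid",z(378,455),.016),("white",z(433,389),.015)):
    u,v=map(round,uv); w=np.abs(hsv[v-6:v+7,u-6:u+7]-np.median(hsv[100+60:220,220:300])); w[w<25]=0; 
    vv,uu=np.mgrid[v-6:v+7,u-6:u+7]; c=(np.sum(w*uu)/w.sum(),np.sum(w*vv)/w.sum())
    P=ray("top",c,.07+h*.6); d=P-np.r_[p[:2],0]; cc,s=np.cos(p[2]),np.sin(p[2])
    print(nm,np.array(c),P,"tray",cc*d[0]+s*d[1],-s*d[0]+cc*d[1],"area",w.sum())
np.save("tray.npy",p)
E
```

```text
[0.5482 0.0226 0.0139] [[ 0.5292 -0.5012]
 [-0.3159 -0.2244]
 [ 0.6016  0.3919]
 [-0.8147  0.3752]]
gate [0.6462 0.0239 0.07  ] [[254.9404 163.8359]]
far-left [230.7638 187.3299] [0.5652 0.1014 0.0796] tray 0.01807275516886034 0.07856781904134125 area 3277.0
large [243.1605 200.5319] [0.5225 0.0595 0.0832] tray -0.025168925597123068 0.03723033260627273 area 9096.0
mid [264.2187 203.4344] [ 0.5147 -0.0095  0.0796] tray -0.03391199851859893 -0.03158326374781845 area 4061.0
white [277.9251 186.8459] [ 0.5702 -0.0534  0.079 ] tray 0.020955296725636355 -0.07623504131307794 area 1402.0
```

```bash
python3 -m crank '{"xyz":[[-3.3,-0.3,-2.4],[-3.3,-0.3,-2.4],[-3.3,-0.3,-2.4],[-3.3,-0.3,-2.4],[-3.3,-0.3,-2.4],[-3.3,-0.3,-2.4],[-3.3,-0.3,-2.4],[-3.3,-0.3,-2.4],[-3.3,-0.3,-2.4],[-3.3,-0.3,-2.4],[-3.3,-0.3,-2.4],[-3.3,-0.3,-2.4],[-3.3,-0.3,-2.4],[-3.3,-0.3,-2.4],[0,0,0],[0,0,0],[0,0,0],[0,0,0]],"roll":[0,0,0,0,0,0,0,0,0,0,0,0,0,0,7,7,7,0]}' 0.72 10
python3 - <<'E'
from h import *
c=robot.calibration("wrist"); im=robot.read_camera("wrist"); cv2.imwrite("pics/w1.png",im[...,::-1]); np.save("w1.npy",c["pose"]); print(c["pose"],c["intrinsics"],robot.observe()["qpos"])
E
```

```text
time: 1.9
tool_pos: [0.499, -0.0041, 0.2683]
tool_rot: [-1.571, -0.001, -3.129]
contact_force: [0.1, -0.2, -0.9]
opening: 0.0125
[[ 0.0127 -0.9581 -0.2861  0.5774]
 [-0.9999 -0.0124 -0.0027 -0.0028]
 [-0.001   0.2861 -0.9582  0.4267]
 [ 0.      0.      0.      1.    ]] [[284.835    0.     251.7305]
 [  0.     284.835  192.0135]
 [  0.       0.       1.    ]] [-0.162   0.2638  1.5184 -0.0001  1.3601  1.3927]
```

View pics/w1.png

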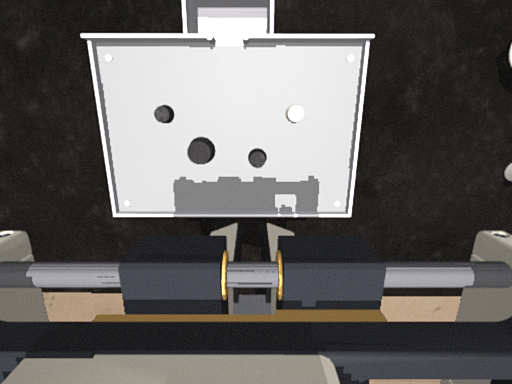

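The wrist view shows the whole tray. The gate is centred near (228,42) and the stoppers are at (164,114), (257,158), (296,114) white and (201,151) large.

```bash
python3 - <<'E'
import cv2
im=cv2.imread("pics/w1.png"); 
cv2.imwrite("pics/w1a.png",cv2.resize(im[25:65,170:290],None,fx=6,fy=6,interpolation=cv2.INTER_CUBIC))
a=[im[25:50,70:120],im[25:50,340:390],im[200:225,95:145],im[200:225,325:375]]
import numpy as np
a=[cv2.resize(k,None,fx=8,fy=8,interpolation=cv2.INTER_CUBIC) for k in a]
cv2.imwrite("pics/w1b.png",np.vstack([np.hstack(a[:2]),np.hstack(a[2:])]))
E
```

```text
(no output)
```

View pics/w1a.png

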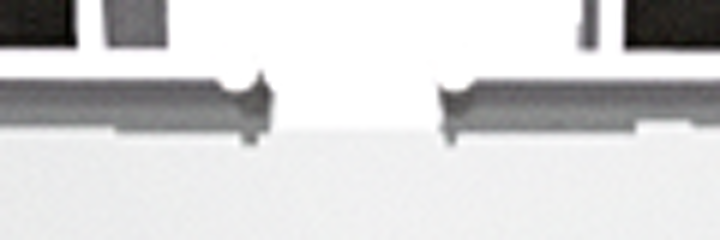

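View pics/w1b.png

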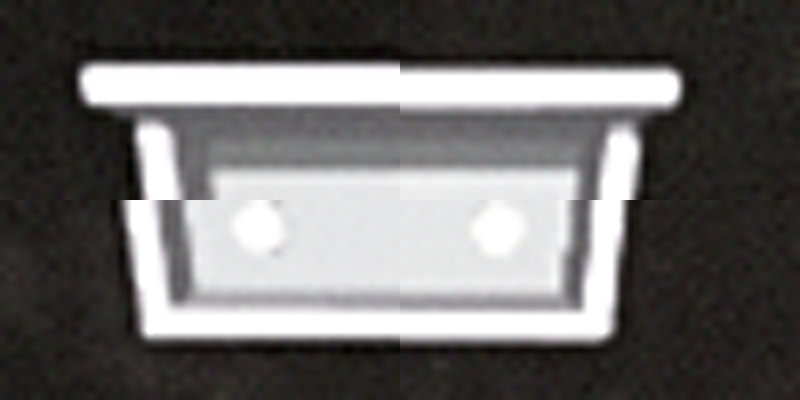

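```bash
python3 - <<'E'
from h import *
from scipy.optimize import least_squares
c=robot.calibration("wrist"); c["pose"]=np.load("w1.npy")
im=cv2.imread("pics/w1.png")
px=np.array([(79.3,32.4),(374.9,33.),(112.2,217),(351.1,217),(211.2,48.3),(244.5,48.3)])-.4
L=np.array([[.100,.154,.094],[.100,-.154,.094],[-.110,.154,.082],[-.110,-.154,.082],[.094,.019,.07],[.094,-.019,.07]])
def W(p,L): cc,s=np.cos(p[2]),np.sin(p[2]); return L@np.array([[cc,-s,0],[s,cc,0],[0,0,1]]).T+[p[0],p[1],0]
r=least_squares(lambda p:(proj("",W(p,L),c)-px).ravel(),[.55,0.02,0]); p=r.x
print(p,r.fun.reshape(-1,2)); print("gate",W(p,np.array([[.098,0,.07]])))
g=cv2.cvtColor(im,cv2.COLOR_BGR2GRAY)
cc,s=np.cos(p[2]),np.sin(p[2])
for nm,(u,v),h in (("left",(164,114),.017),("large",(201,151),.022),("mid",(257,158),.017),("white",(296,114),.015)):
    w=g[v-18:v+19,u-18:u+19]; m=(w<120 if nm!="white" else w>246).astype(np.uint8)
    if nm=="large": m=m
    n,l,st,ce=cv2.connectedComponentsWithStats(m); k=l[18,18]
    t=st[k]; C=np.array([ce[k][0]+u-18,ce[k][1]+v-18])
    P=ray("",C,.07+h*.55,c); d=P-np.r_[p[:2],0]
    print(nm,t,C,P,"tray",cc*d[0]+s*d[1],-s*d[0]+cc*d[1])
np.save("tray.npy",p)
E
```

```text
[0.55   0.024  0.0122] [[ 0.1069  2.1274]
 [-1.0837  1.6017]
 [ 0.5867  0.4994]
 [-0.9241  0.6871]
 [ 0.5563 -2.6364]
 [ 0.7978 -2.6268]]
gate [[0.648  0.0252 0.07  ]]
left [  8   9  20  18 275] [164.1418 113.8182] [0.5684 0.1005 0.0794] tray 0.019267588629202588 0.07628063164821011
large [  5   4  27  27 578] [200.9464 150.3875] [0.5263 0.0583 0.0821] tray -0.023335728763479027 0.034648739438299006
mid [  9   9  18  18 258] [256.8682 157.3837] [ 0.5182 -0.0095  0.0794] tray -0.03228920236520998 -0.033115772331728494
white [ 10   9  17  17 219] [295.7763 112.9863] [ 0.5713 -0.0545  0.0783] tray 0.020261897992437296 -0.07870788027846079
```

```bash
cat >> h.py <<'E'
G=np.array([.647,.0245]); TH=.013
def tray(w): d=np.asarray(w)[:2]-G; c,s=np.cos(TH),np.sin(TH); return np.array([c*d[0]+s*d[1]+.098,-s*d[0]+c*d[1]])
def world(t): c,s=np.cos(TH),np.sin(TH); x,y=t[0]-.098,t[1]; return G+np.array([c*x-s*y,s*x+c*y])
def cur():
    s=robot.observe(); return s["tool_pos"],s["tool_rot"][2]
def plan(tx,ty,deg,z,d=0.0185,back=0.0):
    """stopper at tray tx,ty (m), push direction deg (tray). cage there, backed off by back"""
    p,yaw=cur(); a=np.radians(deg)+TH; y2=-np.pi+a
    f=np.array([np.cos(a),np.sin(a)]); t=world((tx,ty))-f*(d+back)
    dr=(np.degrees(y2-yaw)+180)%360-180
    D=np.r_[t-p[:2],z-p[2]]
    X=np.array([np.cos(y2),np.sin(y2)]);Z=np.array([-np.sin(y2),np.cos(y2)])
    print("roll %.1f deg; then cm x %.2f y %.2f z %.2f | target"%(-dr,100*D[:2]@X,-100*D[2],100*D[:2]@Z),t,"now tray",tray(p))
E
python3 - <<'E'
from h import *
b=tray((.5165,-.0095)); print(b, tray((.567,.101)),tray((.571,-.054)),tray((.5245,.059)))
P=np.array([.055,0]); d=P-b; deg=np.degrees(np.arctan2(d[1],d[0])); print(deg)
plan(b[0],b[1],deg,.0745,back=.025)
E
```

```text
[-0.0329 -0.0323] [0.019  0.0775] [ 0.021  -0.0775] [-0.024   0.0361]
20.17036960859495
roll -20.0 deg; then cm x 2.90 y 19.39 z 1.12 | target [ 0.4759 -0.025 ] now tray [-0.0504 -0.0268]
```

```bash
python3 -m crank '{"xyz":[[0,0,0],[0,0,0],[1.5,0,0.5],[1.4,4,0.6],[0,4,0],[0,4,0],[0,4,0],[0,2,0],[0,0.8,0],[0,0.5,0],[0,0,0]],"roll":[-6.7,-6.7,-6.6,0,0,0,0,0,0,0,0]}'
python3 - <<'E'
from h import *
plan(-.0329,-.0323,20.17,.0745,back=.025)
c=robot.calibration("wrist"); im=robot.read_camera("wrist"); cv2.imwrite("pics/w2.png",im[...,::-1]); np.save("w2.npy",c["pose"])
E
```

```text
time: 3.05
tool_pos: [0.4753, -0.0235, 0.0761]
tool_rot: [-1.57, 0.001, -2.778]
contact_force: [0.4, 0.2, 0.2]
opening: 0.013
roll -0.1 deg; then cm x -0.00 y 0.16 z 0.16 | target [ 0.4759 -0.025 ] now tray [-0.0743 -0.0458]
```

View pics/w2.png

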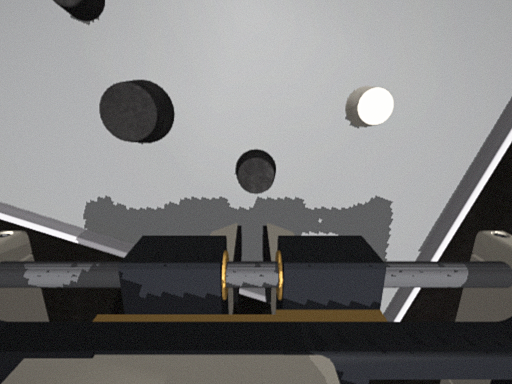

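The wrist view shows stopper b at (256,171), just right of the finger midline at column 252. That matches the 1.6 mm correction from the plan. I'll correct it and push.

```bash
python3 -m crank '{"xyz":[[0,0.1,0.2],[-0.6,0,0],[-0.6,0,0],[-0.6,0,0],[-0.5,0,0],[-0.5,0,0],[-0.5,0,0],[-0.5,0,0],[-0.5,0,0],[-0.5,0,0],[-0.5,0,0],[-0.5,0,0],[-0.5,0,0],[0,0,0]],"roll":[0,0,0,0,0,0,0,0,0,0,0,0,0,0]}'
python3 - <<'E'
from h import *
plan(.055,0,20.17,.0745)
c=robot.calibration("wrist"); im=robot.read_camera("wrist"); cv2.imwrite("pics/w3.png",im[...,::-1]); np.save("w3.npy",c["pose"])
E
```

```text
time: 4.5
tool_pos: [0.5352, -0.0027, 0.0747]
tool_rot: [-1.57, 0.001, -2.779]
contact_force: [-0.1, 0.6, -0.1]
opening: 0.0128
roll -0.1 deg; then cm x -5.53 y 0.02 z -0.03 | target [0.5867 0.0173] now tray [-0.0142 -0.0258]
```

View pics/w3.png

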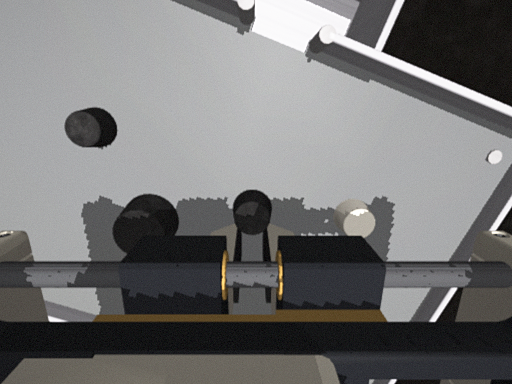

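Stopper b sits in the notch between the fingertips at (252,212), with the large stopper (146,222) and the white one (355,219) clear on either side. I'll push on to the pregate point, then pivot about the stopper to face the gate.

```bash
python3 -m crank '{"xyz":[[-0.5,0,0],[-0.5,0,0],[-0.5,0,0],[-0.5,0,0],[-0.5,0,0],[-0.5,0,0],[-0.5,0,0],[-0.5,0,0],[-0.5,0,0],[-0.5,0,0],[-0.5,0,0],[0,0,-0.13],[0,0,-0.13],[0,0,-0.13],[0,0,-0.13],[0,0,-0.13],[0,0,0]],"roll":[0,0,0,0,0,0,0,0,0,0,0,4,4,4,4,4.2,0]}'
python3 - <<'E'
from h import *
plan(.055,0,0,.0745)
c=robot.calibration("wrist"); im=robot.read_camera("wrist"); cv2.imwrite("pics/w4.png",im[...,::-1]); np.save("w4.npy",c["pose"])
E
```

```text
time: 6.25
tool_pos: [0.5847, 0.0231, 0.0747]
tool_rot: [-1.571, 0.0, -3.132]
contact_force: [-0.2, 1.5, -0.1]
opening: 0.0128
roll -0.2 deg; then cm x -0.08 y 0.02 z -0.06 | target [0.5855 0.0237] now tray [ 0.0357 -0.0006]
```

View pics/w4.png

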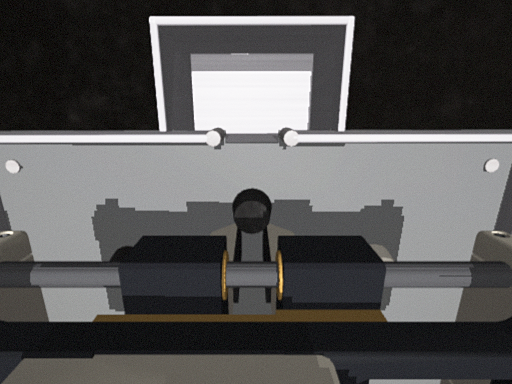

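The stopper (252,210) and the gate posts (214 and 291, mid 252) line up, so I'll push it through.

```bash
python3 -m crank '{"xyz":[[-0.5,0,0],[-0.5,0,0],[-0.5,0,0],[-0.5,0,0],[-0.5,0,0],[-0.5,0,0],[-0.5,0,0],[-0.5,0,0],[-0.4,0,0],[0,0,0],[0,0,0]],"roll":[0,0,0,0,0,0,0,0,0,0,0]}'
python3 - <<'E'
from h import *
plan(.099,0,0,.0745)
c=robot.calibration("wrist"); im=robot.read_camera("wrist"); cv2.imwrite("pics/w5.png",im[...,::-1]); np.save("w5.npy",c["pose"])
E
```

```text
time: 7.4
tool_pos: [0.6284, 0.0233, 0.0746]
tool_rot: [-1.571, -0.0, -3.132]
contact_force: [-1.0, 0.3, -0.3]
opening: 0.0128
roll -0.2 deg; then cm x -0.11 y 0.01 z -0.09 | target [0.6295 0.0243] now tray [ 0.0794 -0.0009]
```

View pics/w5.png

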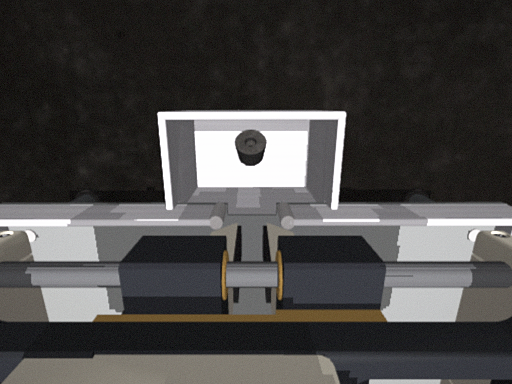

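The first stopper (b) is lying in the pocket at (251,147). I'll back off, rise, and turn for stopper a on the left.

```bash
python3 -m crank '{"xyz":[[1,0,0],[2,-2,0],[0,-3,0],[0,-3,0],[0,0,0],[0,0,0],[0,0,0],[0,0,0],[0,0,0],[0,0,0],[0,0,0],[0,0,0],[0,0,0]],"roll":[0,0,0,0,8.1,8.1,8.1,8.1,8.1,8.1,8.1,8.1,0]}'
python3 - <<'E'
from h import *
plan(.019,.0775,-65,.0745,d=.0198,back=.025); print(robot.observe()["qpos"])
E
```

```text
time: 8.75
tool_pos: [0.5983, 0.023, 0.1548]
tool_rot: [-1.571, 0.0, 2.019]
contact_force: [0.5, -0.4, 0.3]
opening: 0.0127
roll -0.1 deg; then cm x 12.86 y 8.03 z -0.57 | target [0.5475 0.1413] now tray [ 0.0493 -0.0008]
[-0.0894  0.5373  1.4162 -0.0001  1.1881  2.6039]
```

```bash
python3 -m crank '{"xyz":[[4.3,0,-0.2],[4.3,0,-0.2],[4.3,0,-0.2],[0,3,0],[0,3,0],[0,1.5,0],[0,0.5,0],[0,0,0]],"roll":[0,0,0,0,0,0,0,0]}'
python3 - <<'E'
from h import *
plan(.019,.0775,-65,.0745,d=.0198,back=.025)
c=robot.calibration("wrist"); im=robot.read_camera("wrist"); cv2.imwrite("pics/w6.png",im[...,::-1]); np.save("w6.npy",c["pose"])
E
```

```text
time: 9.55
tool_pos: [0.5476, 0.1418, 0.0744]
tool_rot: [-1.57, -0.0, 2.022]
contact_force: [0.2, 0.1, -0.9]
opening: 0.0129
roll 0.1 deg; then cm x -0.04 y -0.01 z 0.03 | target [0.5475 0.1413] now tray [0.0002 0.1185]
```

View pics/w6.png

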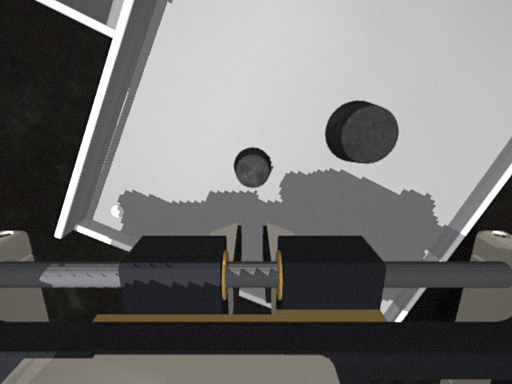

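Stopper a is centred ahead of the fingers at (253,167). The large one at (362,132) is off the path.

```bash
python3 -m crank '{"xyz":[[-0.55,0,0],[-0.55,0,0],[-0.55,0,0],[-0.55,0,0],[-0.55,0,0],[-0.55,0,0],[-0.55,0,0],[-0.55,0,0],[-0.55,0,0],[-0.55,0,0],[-0.55,0,0],[-0.55,0,0],[-0.55,0,0],[-0.55,0,0],[-0.55,0,0],[-0.55,0,0],[-0.55,0,0],[-0.55,0,0],[-0.55,0,0],[-0.55,0,0]],"roll":[0,0,0,0,0,0,0,0,0,0,0,0,0,0,0,0,0,0,0,0]}'
python3 - <<'E'
from h import *
plan(.055,0,-65,.0745,d=.0198)
c=robot.calibration("wrist"); im=robot.read_camera("wrist"); cv2.imwrite("pics/w7.png",im[...,::-1]); np.save("w7.npy",c["pose"])
E
```

```text
time: 11.6
tool_pos: [0.5959, 0.0423, 0.0747]
tool_rot: [-1.571, 0.0, 2.02]
contact_force: [-0.7, 0.6, 0.5]
opening: 0.0131
roll 0.0 deg; then cm x -0.03 y 0.02 z 0.06 | target [0.5954 0.0418] now tray [0.0471 0.0185]
```

View pics/w7.png

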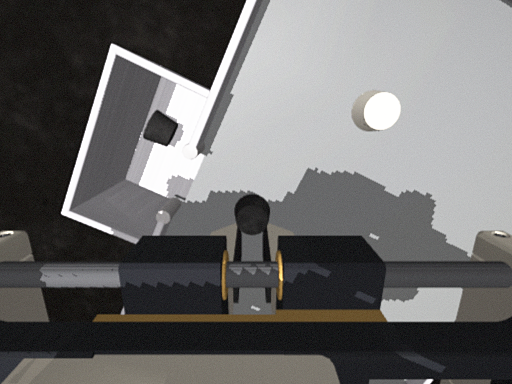

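```bash
python3 -m crank '{"xyz":[[-0.01,0,0.17],[-0.01,0,0.17],[-0.01,0,0.17],[-0.01,0,0.17],[-0.01,0,0.17],[-0.01,0,0.17],[-0.01,0,0.17],[-0.01,0,0.17],[-0.01,0,0.17],[-0.01,0,0.17],[-0.01,0,0.17],[-0.01,0,0.17],[-0.01,0,0.17],[0,0,0]],"roll":[-5,-5,-5,-5,-5,-5,-5,-5,-5,-5,-5,-5,-5,0]}'
python3 - <<'E'
from h import *
plan(.055,0,0,.0745,d=.0198)
c=robot.calibration("wrist"); im=robot.read_camera("wrist"); cv2.imwrite("pics/w8.png",im[...,::-1]); np.save("w8.npy",c["pose"])
E
```

```text
time: 13.05
tool_pos: [0.5849, 0.0245, 0.0747]
tool_rot: [-1.571, 0.0, -3.128]
contact_force: [-1.2, -0.1, 0.7]
opening: 0.013
roll 0.0 deg; then cm x 0.07 y 0.02 z 0.08 | target [0.5842 0.0237] now tray [0.0359 0.0008]
```

View pics/w8.png

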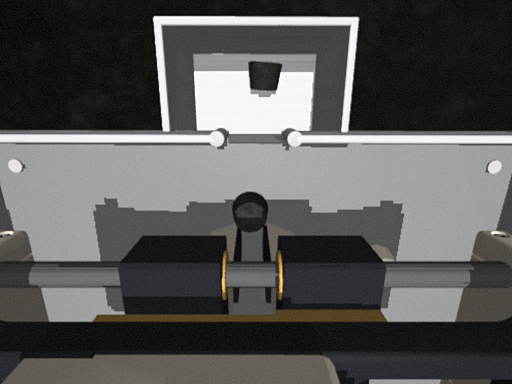

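The stopper at (250,211) sits about 1.5 mm left of the gate midline (col 255.5). I'll shift right while pushing.

```bash
python3 -m crank '{"xyz":[[-0.5,0,0.05],[-0.5,0,0.05],[-0.5,0,0.05],[-0.5,0,0],[-0.5,0,0],[-0.5,0,0],[-0.5,0,0],[-0.5,0,0],[-0.4,0,0],[0,0,0],[0,0,0]],"roll":[0,0,0,0,0,0,0,0,0,0,0]}'
python3 - <<'E'
from h import *
plan(.099,0,0,.0745)
c=robot.calibration("wrist"); im=robot.read_camera("wrist"); cv2.imwrite("pics/w9.png",im[...,::-1]); np.save("w9.npy",c["pose"])
E
```

```text
time: 14.2
tool_pos: [0.6288, 0.0238, 0.0746]
tool_rot: [-1.571, -0.0, -3.128]
contact_force: [-1.0, 0.5, 0.3]
opening: 0.0129
roll 0.0 deg; then cm x -0.07 y 0.01 z -0.04 | target [0.6295 0.0243] now tray [ 0.0798 -0.0004]
```

View pics/w9.png

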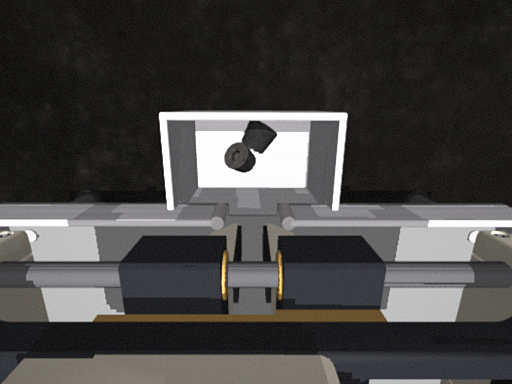

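Two stoppers are in the pocket, at (240,157) and (260,137). Next is the white stopper on the right.

```bash
python3 -m crank '{"xyz":[[1,0,0],[2,-2,0],[0,-3,0],[0,-3,0],[0,0,0],[0,0,0],[0,0,0],[0,0,0],[0,0,0],[0,0,0],[0,0,0],[0,0,0],[0,0,0]],"roll":[0,0,0,0,-8.3,-8.3,-8.3,-8.3,-8.3,-8.3,-8.3,-8.3,0]}'
python3 - <<'E'
from h import *
plan(.021,-.0775,66.3,.0745,back=.025); print(robot.observe()["qpos"])
E
```

```text
time: 15.55
tool_pos: [0.5987, 0.0235, 0.1547]
tool_rot: [-1.571, -0.0, -1.968]
contact_force: [-0.2, -0.1, -0.6]
opening: 0.0129
roll 0.2 deg; then cm x 12.56 y 8.02 z 0.47 | target [ 0.554 -0.094] now tray [ 0.0497 -0.0004]
[-0.0887  0.5381  1.415  -0.0001  1.1887  0.3087]
```

```bash
python3 -m crank '{"xyz":[[4.2,0,0.2],[4.2,0,0.2],[4.2,0,0.1],[0,3,0],[0,3,0],[0,1.5,0],[0,0.5,0],[0,0,0]],"roll":[0,0,0,0,0,0,0,0]}'
python3 - <<'E'
from h import *
plan(.021,-.0775,66.3,.0745,back=.025)
c=robot.calibration("wrist"); im=robot.read_camera("wrist"); cv2.imwrite("pics/w10.png",im[...,::-1]); np.save("w10.npy",c["pose"])
E
```

```text
time: 16.35
tool_pos: [0.5544, -0.0945, 0.0744]
tool_rot: [-1.572, -0.0, -1.972]
contact_force: [0.2, 0.2, 0.2]
opening: 0.0125
roll -0.0 deg; then cm x -0.03 y -0.01 z -0.05 | target [ 0.554 -0.094] now tray [ 0.0038 -0.1178]
```

View pics/w10.png

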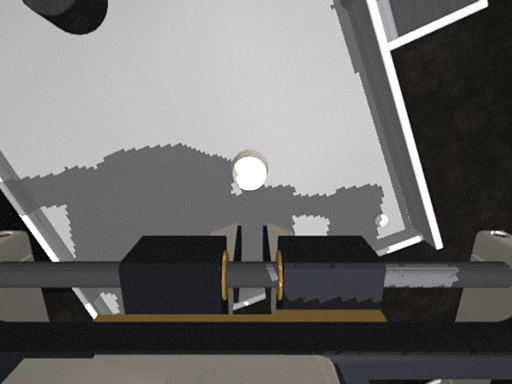

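The white stopper is centred at (250,171), so I'll push it.

```bash
python3 -m crank '{"xyz":[[-0.55,0,-0.05],[-0.55,0,0],[-0.55,0,0],[-0.55,0,0],[-0.55,0,0],[-0.55,0,0],[-0.55,0,0],[-0.55,0,0],[-0.55,0,0],[-0.55,0,0],[-0.55,0,0],[-0.55,0,0],[-0.55,0,0],[-0.55,0,0],[-0.55,0,0],[-0.55,0,0],[-0.55,0,0],[-0.55,0,0],[-0.55,0,0],[-0.55,0,0]],"roll":[0,0,0,0,0,0,0,0,0,0,0,0,0,0,0,0,0,0,0,0]}'
python3 - <<'E'
from h import *
plan(.055,0,66.3,.0745)
c=robot.calibration("wrist"); im=robot.read_camera("wrist"); cv2.imwrite("pics/w11.png",im[...,::-1]); np.save("w11.npy",c["pose"])
E
```

```text
time: 18.4
tool_pos: [0.597, 0.0073, 0.0747]
tool_rot: [-1.571, -0.0, -1.969]
contact_force: [-0.2, -0.2, -0.5]
opening: 0.0128
roll 0.1 deg; then cm x 0.05 y 0.02 z -0.01 | target [0.5968 0.0069] now tray [ 0.0478 -0.0165]
```

View pics/w11.png

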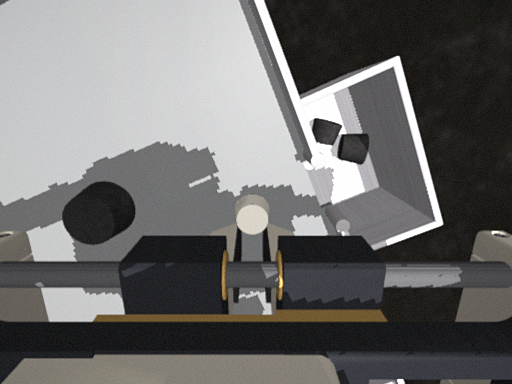

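The white stopper is caged at (252,214). I'll pivot to the gate heading.

```bash
python3 -m crank '{"xyz":[[-0.01,0,-0.16],[-0.01,0,-0.16],[-0.01,0,-0.16],[-0.01,0,-0.16],[-0.01,0,-0.16],[-0.01,0,-0.16],[-0.01,0,-0.16],[-0.01,0,-0.16],[-0.01,0,-0.16],[-0.01,0,-0.16],[-0.01,0,-0.16],[-0.01,0,-0.16],[-0.01,0,-0.16],[0,0,0]],"roll":[5.1,5.1,5.1,5.1,5.1,5.1,5.1,5.1,5.1,5.1,5.1,5.1,5.1,0]}'
python3 - <<'E'
from h import *
plan(.055,0,0,.0745)
c=robot.calibration("wrist"); im=robot.read_camera("wrist"); cv2.imwrite("pics/w12.png",im[...,::-1]); np.save("w12.npy",c["pose"])
E
```

```text
time: 19.85
tool_pos: [0.5861, 0.0237, 0.0747]
tool_rot: [-1.571, 0.0, -3.127]
contact_force: [0.4, 0.1, 0.2]
opening: 0.0128
roll 0.1 deg; then cm x 0.06 y 0.02 z -0.00 | target [0.5855 0.0237] now tray [ 0.0371 -0.    ]
```

View pics/w12.png

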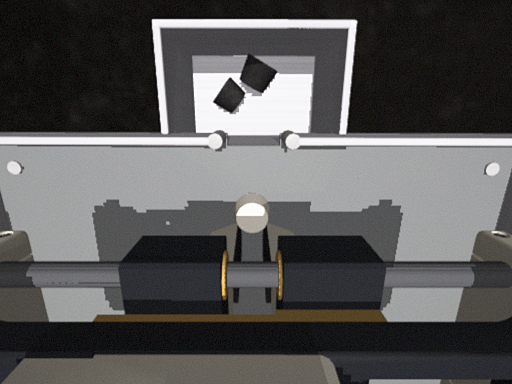

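Stopper c at (252,212) is within about 1 mm of the gate mid (254.5). I'll push it through.

```bash
python3 -m crank '{"xyz":[[-0.5,0,0.05],[-0.5,0,0.05],[-0.5,0,0],[-0.5,0,0],[-0.5,0,0],[-0.5,0,0],[-0.5,0,0],[-0.5,0,0],[-0.3,0,0],[0,0,0],[0,0,0]],"roll":[0,0,0,0,0,0,0,0,0,0,0]}'
python3 - <<'E'
from h import *
plan(.099,0,0,.0745)
c=robot.calibration("wrist"); im=robot.read_camera("wrist"); cv2.imwrite("pics/w13.png",im[...,::-1]); np.save("w13.npy",c["pose"])
E
```

```text
time: 21.0
tool_pos: [0.629, 0.0231, 0.0746]
tool_rot: [-1.571, -0.0, -3.127]
contact_force: [-0.5, -0.5, -0.3]
opening: 0.0127
roll 0.1 deg; then cm x -0.05 y 0.01 z -0.11 | target [0.6295 0.0243] now tray [ 0.08   -0.0011]
```

View pics/w13.png

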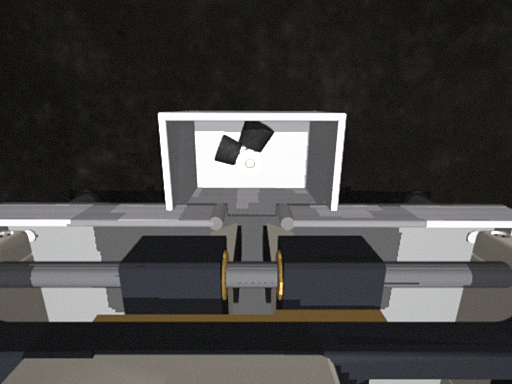

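The white stopper seems to be in the pocket at (250,163), low contrast. I'll retreat up and check.

```bash
python3 -m crank '{"xyz":[[1,0,0],[2,-2,0],[2,-4,0],[2,-4,0],[2,-4,0],[2,-3,0],[0,0,0],[0,0,0],[0,0,0]],"roll":[0,0,0,0,0,0,0,0,0]}'
python3 - <<'E'
from h import *
print(robot.observe()["tool_pos"])
im=robot.read_camera("wrist"); s=robot.read_camera("side")
a=cv2.resize(im[0:230,80:420],None,fx=1.17,fy=1.17); b=cv2.resize(s[140:260,180:320],None,fx=2.8,fy=2.8)
h=336; a=a[:269]; c=np.zeros((336,a.shape[1]+b.shape[1],3),np.uint8); c[:a.shape[0],:a.shape[1]]=a; c[:b.shape[0],a.shape[1]:]=b
cv2.imwrite("pics/f.png",c[...,::-1])
E
```

```text
time: 21.95
tool_pos: [0.5189, 0.0215, 0.2435]
tool_rot: [-1.571, -0.002, -3.127]
contact_force: [-0.4, -0.1, 0.1]
opening: 0.0129
[0.5189 0.0215 0.2435]
```

View pics/f.png

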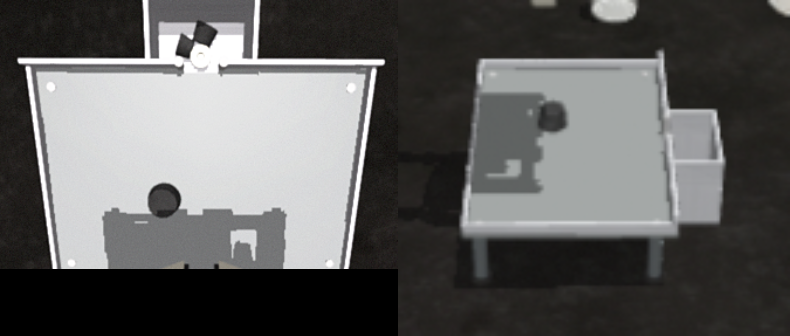

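```bash
python3 - <<'E'
from h import *
c=robot.calibration("wrist"); im=robot.read_camera("wrist"); z=cv2.resize(im[0:80,190:310],None,fx=6,fy=6,interpolation=cv2.INTER_CUBIC); cv2.imwrite("pics/f2.png",z[...,::-1]); np.save("f2.npy",c["pose"])
im=cv2.imread("pics/w13.png"); cv2.imwrite("pics/f3.png",cv2.resize(im[100:230,150:350],None,fx=4,fy=4,interpolation=cv2.INTER_CUBIC))
c["pose"]=np.load("w13.npy")
for h in (.019,.03,.045,.06): print(h,tray(ray("",(250,163),h,c)))
E
```

```text
0.019 [0.1176 0.0007]
0.03 [0.1197 0.0007]
0.045 [0.1225 0.0006]
0.06 [0.1254 0.0005]
```

View pics/f2.png

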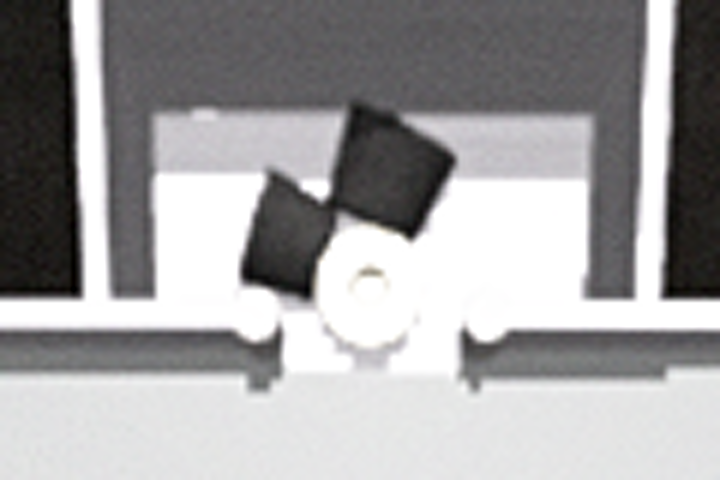

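View pics/f3.png

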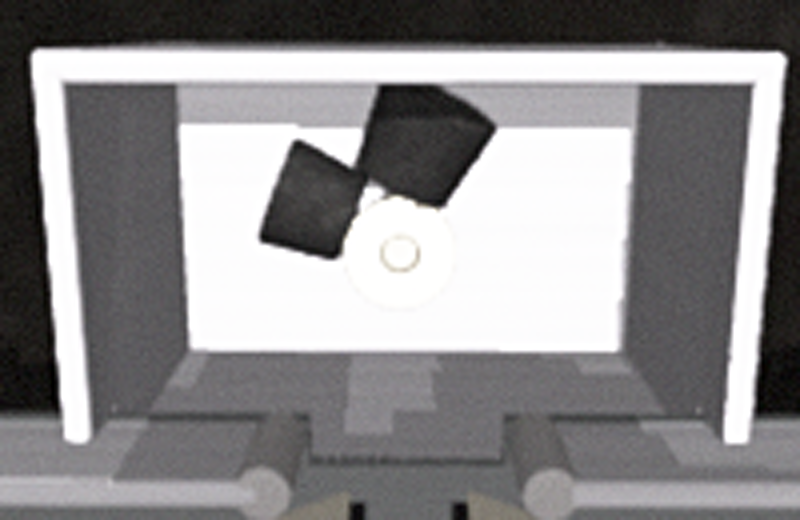

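All three stoppers are inside the pocket. Last check is the large stopper, then hand in.

```bash
python3 - <<'E'
from h import *
c=robot.calibration("wrist"); im=robot.read_camera("wrist"); g=cv2.cvtColor(im,cv2.COLOR_RGB2GRAY)
P=proj("",[[.5263,.0583,.0821]],c)[0]; print("expected px",P)
u,v=map(int,P); m=(g[v-20:v+21,u-20:u+21]<75).astype(np.uint8); n,l,st,ce=cv2.connectedComponentsWithStats(m); k=l[20,20]; C=ce[k]+[u-20,v-20]; print(C,st[k],ray("",C,.0821,c))
t=robot.read_camera("top"); cv2.imwrite("pics/tf.png",t[...,::-1])
a=cv2.imread("pics/top0.png")
for x0,y0,x1,y1 in ((110,155,155,195),(350,140,405,185),(365,200,400,230)): print(np.abs(a[y0:y1,x0:x1].astype(int)-t[y0:y1,x0:x1,::-1]).mean())
robot.hand_in()
E
```

```text
expected px [220.2285 170.9961]
[219.6937 170.8179] [  7   7  27  29 604] [0.5265 0.0589 0.0821]
2.673888888888889
2.6840404040404042
2.96
the job is handed in; nothing more can be done
```

I pushed the three small stoppers through the gate one at a time and handed the job in at about 22 s of the 61 s allowed. The order was b, a, then c. Each was held in the notch between the nearly closed fingertips, pushed along the plate to a point in front of the gate, turned to face it, and pushed over the edge without being lifted.

- **Pocket:** the last wrist pictures show all three stoppers low on the pocket floor, inside its walls. The white one is at about tray x 0.118 to 0.12, y 0.001 m.
- **Large stopper:** measured within 1 mm of where it first stood.
- **Glassware:** the top view around the beakers and cylinder is unchanged apart from picture noise.
- **Hand and forces:** the hand is clear above the tray at z 0.24 m. The wrist force was never above about 1.5 N at the end of any move.

One early check disagreed: the first wrist-camera fit of the tray was off by up to about 2.6 pixels, mainly at the gate posts. I averaged it with the top-camera fit and lined up with the gate in the wrist picture before each pass. The final passes needed corrections of at most about 1.5 mm.

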